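Put the hardness tester's kit away in its blocks

TASK

Put the loose test kit away, each piece where it belongs: the two brass weights upright in the wooden block, each in the round recess of its own size; the two black anvils stem down in the aluminium block, one in each bore; and the steel ring gauge flat on the foot of its stand, over the post. Seat every piece fully home and let go of it, and leave the dial indicator lying where it is.

Things in the scene. Friction and masses are not known exactly. Their poses are not given: they have to be found in the camera images.
- weight_large: the larger brass weight, loose, standing on the bench: round body 44 mm in diameter and about 22 mm high, on it a knob about 16 mm in diameter from 22 to 36 mm height, by which it is gripped from above. Origin at the centre of its underside, z up along its axis. About 0.2 kg.
- weight_small: the smaller brass weight, loose, standing on the bench: round body 34 mm in diameter and about 18 mm high, on it a knob about 12 mm in diameter from 18 to 34 mm height, by which it is gripped from above. Origin at the centre of its underside, z up along its axis. About 0.1 kg.
- anvil_vee: black V anvil, loose, standing on its stem: round stem 25 mm in diameter and 24 mm long, on it a square head 40 x 40 mm from 24 to 46 mm height, with a V groove in its top that runs along its x axis. Grip it across its two flat upright faces at y = -20 and y = +20 mm. Origin at the centre of the stem's underside, z up along its axis. About 0.28 kg.
- anvil_spot: black spot anvil, loose, standing on its stem: round stem 25 mm in diameter and 21 mm long, on it a round disc 36 mm in diameter from 21 to 34 mm height, and a small round table 16 mm in diameter up to 40 mm. Grip it across the disc. Origin at the centre of the stem's underside, z up along its axis. About 0.12 kg.
- ring_gauge: plain steel ring, loose, lying flat: 52 mm outer diameter, bore about 28 mm, 16 mm high. Grip it across its outer diameter. Origin at the centre of its underside, z up along its axis. About 0.2 kg.
- weight_block: fixed wooden block 68 (x) x 130 (y) x 24 mm high; in its top two round recesses at x = 0: one 52 mm in diameter at y = -27 mm for the larger weight, one 42 mm in diameter at y = +32 mm for the smaller, both 12 mm deep (floor 12 mm above the underside), mouths chamfered 4 mm. Origin at the centre of its underside, z up.
- anvil_block: fixed aluminium block 66 (x) x 140 (y) x 26 mm high; in its top two equal bores 33 mm in diameter for the anvils' stems, at x = 0, y = -38 and +38 mm, 18 mm deep (floor 8 mm above the underside), mouths chamfered 4 mm. A stem stands on the bore's floor, the head stays above the block; either anvil may take either bore. Origin at the centre of its underside, z up.
- ring_stand: fixed stand for the ring gauge: round black foot 62 mm in diameter and 10 mm high, on its centre an upright steel post 16 mm in diameter, tapered to 8 mm over its last 11 mm; the post's top is 40 mm above the bench. Origin at the centre of its underside, z up. A window stands 0.1 m behind the targets, about along the blocks' y: lay a wide gripper along it.
- dial_indicator: bystander: small dial indicator with a white round face, 107 x 56 x 22 mm, lying loose at the right-hand end of the work. Origin at the middle of its underside. Leave it alone.

How it is judged (in metres and radians):
At the end, for the whole second after the job is handed in: Each weight in its own recess, the anvils stem down one in each bore, the ring over the post flat on the foot: each within 8 mm of its seat's centre along the target's x and y, underside within 3 mm of the seat's floor, upright within 0.1 rad, released and at rest (x of weight_large in the frame of weight_block between -0.008 and 0.008 m and y of weight_large in the frame of weight_block between -0.035 and -0.019 m and z of weight_large in the frame of weight_block between 0.009 and 0.015 m and angle between each of weight_large, weight_small, ring_gauge's own z axis and vertical below 0.1 rad and x of weight_small in the frame of weight_block between -0.008 and 0.008 m and y of weight_small in the frame of weight_block between 0.024 and 0.04 m and z of weight_small in the frame of weight_block between 0.009 and 0.015 m and (((x of anvil_vee in the frame of anvil_block between -0.008 and 0.008 m and y of anvil_vee in the frame of anvil_block between -0.046 and -0.03 m and z of anvil_vee in the frame of anvil_block between 0.005 and 0.011 m and angle between anvil_vee's own z axis and vertical below 0.1 rad) and (x of anvil_spot in the frame of anvil_block between -0.008 and 0.008 m and y of anvil_spot in the frame of anvil_block between 0.03 and 0.046 m and z of anvil_spot in the frame of anvil_block between 0.005 and 0.011 m and angle between anvil_spot's own z axis and vertical below 0.1 rad)) or ((x of anvil_spot in the frame of anvil_block between -0.008 and 0.008 m and y of anvil_spot in the frame of anvil_block between -0.046 and -0.03 m and z of anvil_spot in the frame of anvil_block between 0.005 and 0.011 m and angle between anvil_spot's own z axis and vertical below 0.1 rad) and (x of anvil_vee in the frame of anvil_block between -0.008 and 0.008 m and y of anvil_vee in the frame of anvil_block between 0.03 and 0.046 m and z of anvil_vee in the frame of anvil_block between 0.005 and 0.011 m and angle between anvil_vee's own z axis and vertical below 0.1 rad))) and x of ring_gauge in the frame of ring_stand between -0.008 and 0.008 m and y of ring_gauge in the frame of ring_stand between -0.008 and 0.008 m and z of ring_gauge in the frame of ring_stand between 0.007 and 0.013 m and linear speed of each of weight_large, weight_small, anvil_vee, anvil_spot, ring_gauge below 0.02 m/s and angular speed of each of weight_large, weight_small, anvil_vee, anvil_spot, ring_gauge below 0.2 rad/s and contact force between each of weight_large, weight_small, anvil_vee, anvil_spot, ring_gauge and the fingers below 0.1 N); the robot touches nothing.
It fails at once if the dial indicator is shifted by more than 20 mm (distance of dial_indicator from where it was at the start of the episode above 0.02 m).
It also fails if it takes over 112 s, if anything falls off the work surface, if the arm or the gripper's body presses on something with over 40 N, if the wrist force passes 120 N, or if a joint passes its speed limit or range.

ROBOT

A 6-joint arm with a two-finger parallel gripper is mounted at the origin on the work surface; the furniture and walls round the work are solid. World frame = base frame: x ahead of the robot, y to its left, z up, the work surface at z = 0. Lengths are in m, angles in degrees, forces in N, time in s.
With the tool pointing down it reaches from about 0.25 to 0.85 m from the base axis. Payload 12.5 kg.
Tool frame: the origin (TCP) lies at the very end of the fingers, on their centre line; the grasp point (between the pads) lies 19 mm behind it; z points along the fingers, y is the line along which they close (so a half turn about z gives the same grasp; the last joint's range is limited). The gripper opens to 93 mm and grips with 3 to 60 N. Pads are 15 mm wide; open, the fingers measure 128 mm over their backs; the gripper's body (75 mm by 188 mm) begins 65 mm behind the grasp point.
Start: joints at [-72.055, 20.094, 94.641, -0, 65.266, -4.847], TCP at [0.213, -0.507, 0.219] pointing down, gripper open.
Joint ranges: [-157.81, 157.81], [-45, 120.19], [0.68, 151.7], [-89.99, 269.99], [4.06, 180], [-164.3, 164.3]. Speed limits (degrees/s): [127.2, 127.2, 159.86, 180, 180, 180].

INTERFACE

Orientations are given as [roll, pitch, yaw] about the fixed x, y, z axes, in that order (R = Rz(yaw) Ry(pitch) Rx(roll)).
In Python, from workcell import r, optics gives the robot as it stands. The module is installed in compiled form; this text tells all that it offers.
- The arm moves only by the tool carry_out, never from a script. Its argument "commands" is a list of rows, each an object of numbers: "x", "y", "z": the shift along the tool's x, y, z in units of 50 mm (1.0 is 50 mm); "wx", "wy", "wz": the turn, a rotation vector about the tool's x, y, z in units of 10 degrees (1.0 is 10 degrees); "fingers": the finger opening in mm, from 0 to 93. A call has 1 to 12 rows; each row shifts and turns the commanded pose from where the row before left it, along the tool's axes as they then stand; what a row does not reach is not made up. A row lasts 1/8 s, in which the tool goes at most 62.5 mm and 10.7 degrees, less where a joint would pass 70% of its speed; a pose out of reach is approached as far as the arm can. A call is refused whole if a number of a shift passes 1 or a number of a turn 1, either way. A call with a gripper value outside its range is refused whole. The fingers move at their own pace and stop on an object; the grip force is fixed at half the most. Time passes only in rows, so rows that do not move let the fingers close. It gives the time, the measured TCP pose, the force, the opening and the grip force at its end, in the units of the state.
- r.state(): the state, without advancing time (a new reading comes with each control period).
- optics.camera(name): name is "scene" or "side" or "wrist"; returns a dict with "frame" (384x512x3 uint8, red, green, blue), "vertical_fov" (degrees; the focal length in pixels is half the picture's height over the tangent of half this angle, whatever the lens; pixels are square), "cx", "cy" (the principal point, pixels), "rvec" (rotation vector, rad) and "tvec" (3), from world to camera coordinates, as OpenCV has them; the wrist camera has in their place "T_tool_cam" (4x4, takes a point from camera to tool coordinates, whose origin is the TCP and whose axes are the flange's). Camera axes: x right, y down, z forward; pixel columns grow to the right and rows downward; lengths in m; the calibration is good to about 2 mm. A picture is of the moment at which its call begins: read the wrist's pose just before it. There is no depth.
- r.finish_job(): hands the job in; it is judged then, once.
Trained networks look in the newest picture that a camera, given by its name, has taken for a name from the list of things; names that differ only in an ending like _2 or _b are one class to them, and where a whole thing is asked for, a point or a joint stands for the part that bears it (a point fixed in the world has none). Each returns a list of dicts, best first, with "p" (0 to 1); they miss things now and then, are a little off and sometimes report something else, mostly with a low value. They report only what shows in the picture. A call takes as long as a camera call.
- optics.masks_of(camera, target): "pixels" (384x512 bool, what is visible of it).
- optics.mark_of(camera, target): "xyz" ([x, y, z] in m, in world coordinates, good to about 4 mm: a listed point, or the origin of a listed thing).
The state is a dict: "time_s": time; "joints": joint angles; "dq": joint speeds; "tau": joint torques, N m; "tool_pos": TCP position; "eef_rot": TCP orientation; "ft_force": force on the tool from outside, world axes, zero at the start; "torque": the same for the moment, N m; "grip_width": opening from 0.0 (shut) to 1.0 (fully open); "finger_force": force on a finger pad.
Only numpy, scipy, OpenCV 4.12 (cv2) and the standard library are available. Lean on these libraries where they do the work, as an engineer would, in place of code of your own. Each camera call takes 0.05 s, during which the arm holds its last target. There are 200 camera calls.

## Working session

There is one attempt and no reset: what is moved stays moved. The work goes in short steps, Python scripts to look and compute and a tool call to move; the robot and the scene stay as the last step left them, time stands still between calls to the robot, and variables do not carry over. Pictures are saved under pics/ and viewed, at most 14 in all, crops included, and the job is handed in when it is done.

Besides the shell and the picture viewer there is one more tool, called after "Emit:" as name(argument=value, ...), one argument or row to a line, values as JSON. carry_out: Moves the arm, as the interface text tells. Its arguments: {"type":"object","properties":{"commands":{"type":"array","items":{"type":"object","properties":{"x":{"type":"number"},"y":{"type":"number"},"z":{"type":"number"},"wx":{"type":"number"},"wy":{"type":"number"},"wz":{"type":"number"},"fingers":{"type":"number"}}}}},"required":["commands"]}

```bash
mkdir -p pics; cat > h.py <<'E'
from workcell import r, optics
import numpy as np, cv2
N=["weight_large","weight_small","anvil_vee","anvil_spot","ring_gauge","weight_block","anvil_block","ring_stand","dial_indicator"]
def snap(c):
    d=optics.camera(c); return d
def save(d,fn): cv2.imwrite("pics/"+fn,d["frame"][:,:,::-1])
E
python3 - <<'E'
from h import *
s=r.state(); print(s)
for c in ["scene","side"]:
    d=snap(c); save(d,c+"0.png"); print(c,d["vertical_fov"],d["cx"],d["cy"],d["rvec"],d["tvec"])
    for n in N:
        print(n,[(np.round(m["xyz"],4).tolist(),round(m["p"],2)) for m in optics.mark_of(c,n)[:3]])
print(r.state()["time_s"])
E
```

```text
{'time_s': 0.0, 'joints': array([-7.20536548e+01,  2.01250384e+01,  9.46751506e+01,  1.39290736e-03,
        6.52660752e+01, -4.84881599e+00]), 'dq': array([-0.02871677,  0.06727829,  0.00078483,  0.01444238,  0.04631977,
       -0.04308735]), 'tau': array([-3.14816507e-04, -4.97316599e+01, -2.85255468e+01,  6.98847463e-02,
        2.56715482e-02, -7.73081933e-05]), 'tool_pos': array([ 0.21300318, -0.5067192 ,  0.21810667]), 'eef_rot': array([-1.79934080e+02, -6.86102647e-03,  2.27945737e+01]), 'ft_force': array([-0.59166553,  0.29004997, -0.10178847]), 'torque': array([ 0.00200037, -0.01130744, -0.04807529]), 'finger_force': 0.0, 'grip_width': 0.9972592782948962}
scene 51.60313078812531 253.48188478594972 193.82815722285756 [ 1.14389298 -2.2377642   1.0662142 ] [0.10723767 0.33215455 0.7205104 ]
weight_large [([0.327, -0.3047, 0.0027], 0.56)]
weight_small []
anvil_vee [([0.4305, 0.0553, -0.0024], 0.56)]
anvil_spot []
ring_gauge [([0.3295, -0.2996, -0.0031], 0.35)]
weight_block []
anvil_block [([0.4432, -0.3501, -0.0001], 0.86)]
ring_stand [([0.5671, -0.016, -0.0033], 0.7), ([0.4436, -0.3483, -0.0004], 0.24)]
dial_indicator [([0.3149, -0.3927, 0.0002], 0.69)]
side 49.35540690796085 261.7692799573371 193.51150412878724 [ 0.55743846 -2.47064532  1.49474031] [0.3440267  0.21182075 0.59766896]
weight_large [([0.3258, -0.298, 0.0017], 0.62)]
weight_small [([0.4382, -0.0244, 0.0007], 0.67)]
anvil_vee [([0.4288, 0.0578, -0.0026], 0.75), ([0.3272, -0.2949, 0.0001], 0.7)]
anvil_spot [([0.3739, -0.2159, 0.0003], 0.64)]
ring_gauge [([0.4133, -0.1303, 0.0001], 0.63), ([0.3254, -0.2981, 0.0012], 0.3)]
weight_block [([0.5328, -0.1823, 0.0006], 0.96), ([0.3737, -0.2169, -0.001], 0.61)]
anvil_block [([0.4456, -0.3465, -0.0034], 0.98)]
ring_stand [([0.5698, -0.0209, 0.0004], 0.79)]
dial_indicator [([0.3145, -0.3941, -0.0018], 0.51)]
1.0
```

View pics/scene0.png

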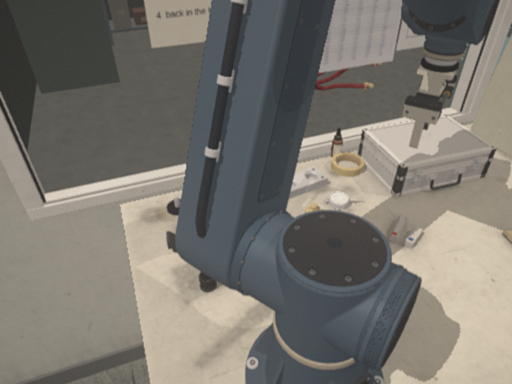

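View pics/side0.png

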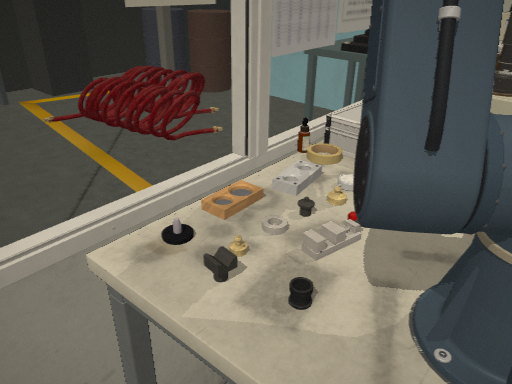

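The scene view is blocked by the arm. The side view shows everything:
- Targets: anvil block at (298,177), wooden block at (233,198), stand at (178,234).
- Pieces: ring at (275,226), vee anvil at (221,262), spot anvil at (306,206), large weight at (337,198), small weight at (238,246).
- Distractors: a black spool at (301,292) and grey blocks at (332,238).

Next I'll move up and look with the wrist camera.

Emit:
carry_out(
  commands=[
    {"z":-0.8},
    {"x":0.86,"y":-0.57,"z":-0.4},
    {"x":0.86,"y":-0.57,"z":-0.4},
    {"x":0.86,"y":-0.57,"z":-0.4},
    {"x":0.86,"y":-0.57,"z":-0.4},
    {"x":0.86,"y":-0.57,"z":-0.4},
    {"x":0.86,"y":-0.57,"z":-0.4},
    {"x":0.86,"y":-0.57,"z":-0.4},
  ],
)

```text
validation failed for argument at $.co...
```

Emit:
carry_out(
  commands=[
    {"wz":1},
    {"wz":1},
    {"wz":1},
    {"wz":1},
    {"wz":1},
    {},
  ],
)

```text
validation failed for argument at $.co...
```

```bash
cat >> h.py <<'E'
from scipy.spatial.transform import Rotation as Ro
def wristcam():
    s=r.state(); d=optics.camera("wrist")
    T=np.eye(4); T[:3,:3]=Ro.from_euler("xyz",s["eef_rot"],degrees=True).as_matrix(); T[:3,3]=s["tool_pos"]
    return d,T@d["T_tool_cam"]
def K(d):
    f=192/np.tan(np.radians(d["vertical_fov"]/2)); return f
def proj(d,C,P):
    p=np.linalg.inv(C)@np.append(P,1); f=K(d); return f*p[0]/p[2]+d["cx"],f*p[1]/p[2]+d["cy"]
def ray(d,C,u,v,z):
    f=K(d); w=C[:3,:3]@np.array([(u-d["cx"])/f,(v-d["cy"])/f,1]); return C[:3,3]+w*(z-C[2,3])/w[2]
E
python3 - <<'E'
from h import *
d,C=wristcam(); save(d,"w1.png"); s=r.state(); print(s["time_s"],s["tool_pos"],s["eef_rot"],s["joints"]); print(d["vertical_fov"],d["T_tool_cam"].round(3),C.round(3))
for n in N: print(n,[(np.round(m["xyz"],4).tolist(),round(m["p"],2)) for m in optics.mark_of("wrist",n)[:3]])
E
```

```text
1.05 [ 0.21308795 -0.50702673  0.21863059] [-1.79998280e+02  1.82174583e-04  2.27947811e+01] [-7.20543242e+01  2.00942353e+01  9.46405926e+01 -3.59978261e-04
  6.52668710e+01 -4.84895471e+00]
67.40852921500351 [[-0.    -0.968 -0.251  0.068]
 [ 1.    -0.    -0.    -0.   ]
 [-0.    -0.251  0.968 -0.166]
 [ 0.     0.     0.     1.   ]] [[ 0.387 -0.893 -0.231  0.275]
 [-0.922 -0.375 -0.097 -0.481]
 [ 0.     0.251 -0.968  0.385]
 [ 0.     0.     0.     1.   ]]
weight_large [([0.3263, -0.2983, 0.0018], 0.62)]
weight_small []
anvil_vee []
anvil_spot []
ring_gauge []
weight_block []
anvil_block []
ring_stand []
dial_indicator [([0.3157, -0.3965, 0.0008], 0.59)]
```

View pics/w1.png

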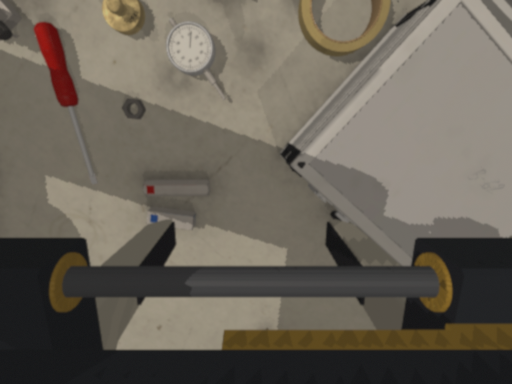

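The wrist view looks straight down, with the dial at (190,47) and the large weight at the top (123,12). The moves were refused, so I'll retry with complete rows.

Emit:
carry_out(
  commands=[
    {"x":0.0,"y":0.0,"z":-0.8,"wx":0.0,"wy":0.0,"wz":0.0,"fingers":93.0},
  ],
)

```text
time_s: 1.62
tool_pos: [0.2127, -0.5058, 0.2568]
eef_rot: [-179.7, -0.0, 22.8]
ft_force: [-0.3, 0.1, 0.6]
grip_width: 1.001
finger_force: 0.0
```

Emit:
carry_out(
  commands=[
    {"x":0.86,"y":-0.57,"z":-0.4},
    {"x":0.86,"y":-0.57,"z":-0.4},
    {"x":0.86,"y":-0.57,"z":-0.4},
    {"x":0.86,"y":-0.57,"z":-0.4},
    {"x":0.86,"y":-0.57,"z":-0.4},
    {"x":0.86,"y":-0.57,"z":-0.4},
    {"x":0.86,"y":-0.57,"z":-0.4},
  ],
)

```text
validation failed for argument at $.co...
```

Emit:
carry_out(
  commands=[
    {"x":0,"y":0,"z":0,"wx":0,"wy":0,"wz":1,"fingers":93},
    {"x":0,"y":0,"z":0,"wx":0,"wy":0,"wz":1,"fingers":93},
    {"x":0,"y":0,"z":0,"wx":0,"wy":0,"wz":1,"fingers":93},
    {"x":0,"y":0,"z":0,"wx":0,"wy":0,"wz":1,"fingers":93},
    {"x":0,"y":0,"z":0,"wx":0,"wy":0,"wz":1,"fingers":93},
  ],
)

```text
time_s: 2.25
tool_pos: [0.2131, -0.507, 0.2586]
eef_rot: [-180.0, -0.0, -27.5]
ft_force: [0.1, 0.6, -0.3]
grip_width: 1.001
finger_force: 0.0
```

Emit:
carry_out(
  commands=[
    {"x":0.1,"y":-0.92,"z":-0.35,"wx":0,"wy":0,"wz":0,"fingers":93},
    {"x":0.1,"y":-0.92,"z":-0.35,"wx":0,"wy":0,"wz":0,"fingers":93},
    {"x":0.1,"y":-0.92,"z":-0.35,"wx":0,"wy":0,"wz":0,"fingers":93},
    {"x":0.1,"y":-0.92,"z":-0.35,"wx":0,"wy":0,"wz":0,"fingers":93},
    {"x":0.1,"y":-0.92,"z":-0.35,"wx":0,"wy":0,"wz":0,"fingers":93},
    {"x":0.1,"y":-0.92,"z":-0.35,"wx":0,"wy":0,"wz":0,"fingers":93},
    {"x":0.1,"y":-0.92,"z":-0.35,"wx":0,"wy":0,"wz":0,"fingers":93},
    {"x":0.1,"y":-0.92,"z":-0.35,"wx":0,"wy":0,"wz":0,"fingers":93},
    {"x":0,"y":0,"z":0,"wx":0,"wy":0,"wz":0,"fingers":93},
    {"x":0,"y":0,"z":0,"wx":0,"wy":0,"wz":0,"fingers":93},
  ],
)

```text
time_s: 3.5
tool_pos: [0.4166, -0.1983, 0.3982]
eef_rot: [180.0, 0.0, -27.2]
ft_force: [0.6, 0.4, -0.0]
grip_width: 0.997
finger_force: 0.0
```

```bash
python3 - <<'E'
from h import *
d,C=wristcam(); save(d,"w2.png"); np.savez("w2.npz",C=C,f=K(d),cx=d["cx"],cy=d["cy"],frame=d["frame"]); s=r.state(); print(s["time_s"],s["tool_pos"],s["eef_rot"],s["joints"])
for n in N: print(n,[(np.round(m["xyz"],4).tolist(),round(m["p"],2),np.round(proj(d,C,m["xyz"])).tolist()) for m in optics.mark_of("wrist",n)[:3]])
E
```

```text
3.55 [ 0.41637122 -0.19862058  0.398048  ] [ 1.79991212e+02  5.62182165e-02 -2.72456913e+01] [-3.12798614e+01  2.95530484e+00  9.08607729e+01 -1.27487592e-02
  8.62393830e+01  8.59666678e+01]
weight_large [([0.3305, -0.2982, 0.0027], 0.97, [314.0, 169.0])]
weight_small [([0.4379, -0.0249, 0.0033], 0.82, [168.0, 184.0])]
anvil_vee [([0.4305, 0.0522, -0.0017], 0.91, [138.0, 203.0])]
anvil_spot [([0.3758, -0.2111, 0.0012], 0.81, [265.0, 169.0])]
ring_gauge [([0.4148, -0.1299, 0.0003], 0.62, [219.0, 170.0])]
weight_block [([0.5311, -0.1814, 0.0018], 0.63, [213.0, 103.0])]
anvil_block [([0.4442, -0.3527, -0.0025], 0.94, [316.0, 103.0]), ([0.3758, -0.2106, 0.0017], 0.73, [265.0, 169.0])]
ring_stand [([0.5675, -0.0125, 0.0005], 0.95, [127.0, 128.0])]
dial_indicator [([0.3128, -0.3963, 0.0055], 0.68, [365.0, 155.0])]
```

View pics/w2.png

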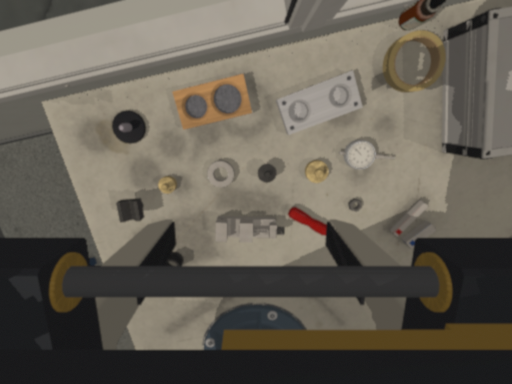

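The wrist view is clear:
- Stand at (128,127), wood block at (213,101) with its large recess to the right at (228,98), anvil block at (320,103) with bores at (299,110) and (340,95).
- Ring at (220,173), spot anvil at (267,172), large weight at (317,170), small weight at (167,184), vee anvil at (130,210).

I'll warp this to a top-down view for metric measurement.

```bash
python3 - <<'E'
from h import *
d,C=wristcam(); f=K(d)
for n in ["weight_block","anvil_block","anvil_vee","ring_stand","weight_large","weight_small","anvil_spot","ring_gauge"]:
    ms=optics.masks_of("wrist",n)
    if not ms: print(n,"none"); continue
    m=ms[0]["pixels"].astype(np.uint8); c=max(cv2.findContours(m,0,1)[0],key=cv2.contourArea)
    zt={"weight_block":.024,"anvil_block":.026,"anvil_vee":.046,"ring_stand":.01,"weight_large":.022,"weight_small":.018,"anvil_spot":.034,"ring_gauge":.016}[n]
    W=np.array([ray(d,C,u,v,zt)[:2] for u,v in c[:,0]])
    h=cv2.convexHull((W*1000).astype(np.float32)); (x,y),(a,b),t=cv2.minAreaRect(h)
    bp=cv2.boxPoints(((x,y),(a,b),t)); e=bp[1]-bp[0],bp[2]-bp[1]; L=max(e,key=np.linalg.norm)
    (ex,ey),rad=cv2.minEnclosingCircle(h)
    print(n,round(ms[0]["p"],2),"rect",np.round([x,y,a,b]),"longdir",round(np.degrees(np.arctan2(L[1],L[0])),1),"circ",np.round([ex,ey,rad],1))
# rectified top view at z=0.024, 1px=1mm -> scale 2; rows: tool x up
x0,y0=0.27,0.10; 
# world rect: image u = (0.10-y)*1500 , v=(0.62-x)*1500
S=1500
pts=np.array([[.35,-.4],[.6,-.4],[.6,.08],[.35,.08]]); src=np.float32([proj(d,C,np.array([*p,.024])) for p in pts]); dst=np.float32([[(0.06-p[1])*S,(0.63-p[0])*S] for p in pts])
H=cv2.getPerspectiveTransform(src,dst); im=cv2.warpPerspective(d["frame"],H,(780,560),flags=cv2.INTER_CUBIC)
cv2.imwrite("pics/top.png",im[:,:,::-1])
np.savez("w2.npz",C=C,f=f,frame=d["frame"],H=H)
E
```

```text
weight_block 0.88 rect [ 531. -183.  132.   71.] longdir 76.6 circ [ 531.5 -183.    72.1]
anvil_block 0.74 rect [ 441. -351.  144.   68.] longdir 83.0 circ [ 442.1 -351.3   77.4]
anvil_vee 0.94 rect [429.  48.  50.  44.] longdir 66.8 circ [428.8  48.3  31.2]
ring_stand 0.97 rect [565. -20.  62.  61.] longdir 57.6 circ [564.6 -19.7  32.5]
weight_large 0.93 rect [ 330. -297.   45.   42.] longdir 19.4 circ [ 330.1 -297.1   23. ]
weight_small 0.7 rect [438. -29.  33.  35.] longdir -56.1 circ [437.5 -28.9  18.4]
anvil_spot 0.59 rect [ 373. -213.   32.   34.] longdir -26.8 circ [ 372.3 -212.3   18.3]
ring_gauge 0.69 rect [ 409. -131.   51.   51.] longdir -27.3 circ [ 408.2 -132.3   27.5]
```

View pics/top.png

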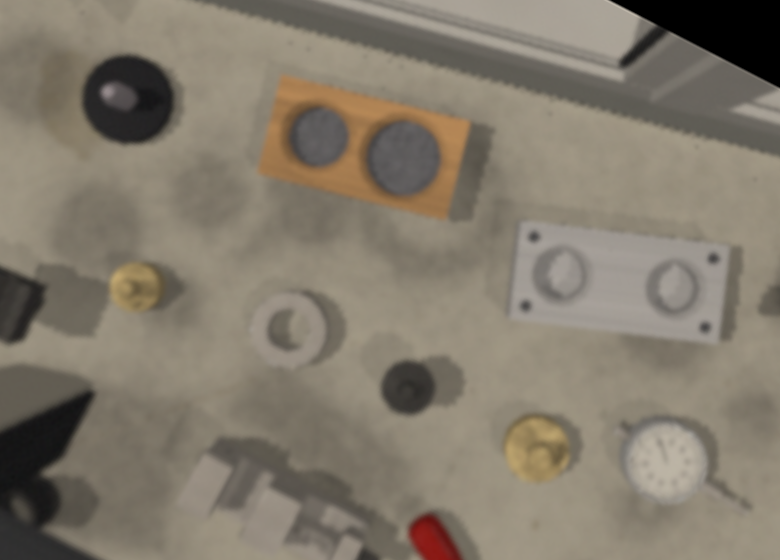

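Recess and bore centres agree with the given sizes: recess spacing is 58 mm against a nominal 59, bore spacing 77 mm against 76. Next I turn the tool so its y lies along the blocks and the camera faces away from the window, then hover over the large weight.

Emit:
carry_out(
  commands=[
    {"x":0,"y":0,"z":0.25,"wx":0,"wy":0,"wz":-1,"fingers":40},
    {"x":0,"y":0,"z":0.25,"wx":0,"wy":0,"wz":-1,"fingers":40},
    {"x":0,"y":0,"z":0.25,"wx":0,"wy":0,"wz":-1,"fingers":40},
    {"x":0,"y":0,"z":0.25,"wx":0,"wy":0,"wz":-1,"fingers":40},
    {"x":0,"y":0,"z":0.25,"wx":0,"wy":0,"wz":-1,"fingers":40},
    {"x":0,"y":0,"z":0.25,"wx":0,"wy":0,"wz":-1,"fingers":40},
    {"x":0,"y":0,"z":0.25,"wx":0,"wy":0,"wz":-1,"fingers":40},
    {"x":0,"y":0,"z":0.25,"wx":0,"wy":0,"wz":-1,"fingers":40},
    {"x":0,"y":0,"z":0.25,"wx":0,"wy":0,"wz":-1,"fingers":40},
    {"x":0,"y":0,"z":0.25,"wx":0,"wy":0,"wz":-1,"fingers":40},
  ],
)

```text
time_s: 5.7
tool_pos: [0.4169, -0.198, 0.2732]
eef_rot: [180.0, -0.0, 73.1]
ft_force: [0.0, -0.0, 0.5]
grip_width: 0.43
finger_force: 0.0
```

Emit:
carry_out(
  commands=[
    {"x":0,"y":0,"z":0.25,"wx":0,"wy":0,"wz":-1,"fingers":40},
    {"x":0,"y":0,"z":0.25,"wx":0,"wy":0,"wz":-1,"fingers":40},
    {"x":0,"y":0,"z":0.25,"wx":0,"wy":0,"wz":-1,"fingers":40},
    {"x":0,"y":0,"z":0.25,"wx":0,"wy":0,"wz":-1,"fingers":40},
    {"x":0,"y":0,"z":0.25,"wx":0,"wy":0,"wz":-1,"fingers":40},
    {"x":0,"y":0,"z":0.25,"wx":0,"wy":0,"wz":-1,"fingers":40},
    {"x":0,"y":0,"z":0.25,"wx":0,"wy":0,"wz":-1,"fingers":40},
    {"x":0,"y":0,"z":0.25,"wx":0,"wy":0,"wz":-1,"fingers":40},
    {"x":0,"y":0,"z":0.25,"wx":0,"wy":0,"wz":-1,"fingers":40},
    {"x":0,"y":0,"z":0,"wx":0,"wy":0,"wz":-0.32,"fingers":40},
  ],
)

```text
time_s: 6.95
tool_pos: [0.4166, -0.1978, 0.1603]
eef_rot: [180.0, -0.1, 166.2]
ft_force: [0.4, -0.9, 0.1]
grip_width: 0.43
finger_force: 0.0
```

Emit:
carry_out(
  commands=[
    {"x":0.4,"y":-0.8,"z":0,"wx":0,"wy":0,"wz":0,"fingers":40},
    {"x":0.4,"y":-0.8,"z":0,"wx":0,"wy":0,"wz":0,"fingers":40},
    {"x":0.4,"y":-0.75,"z":0,"wx":0,"wy":0,"wz":0,"fingers":40},
    {"x":0,"y":0,"z":0,"wx":0,"wy":0,"wz":0,"fingers":40},
    {"x":0,"y":0,"z":0,"wx":0,"wy":0,"wz":0,"fingers":40},
  ],
)

```text
time_s: 7.58
tool_pos: [0.3305, -0.2973, 0.1611]
eef_rot: [180.0, 0.0, 166.0]
ft_force: [-0.3, 0.7, 0.6]
grip_width: 0.43
finger_force: 0.0
```

```bash
cat >> h.py <<'E'
ZT=dict(weight_large=.022,weight_small=.018,anvil_vee=.046,anvil_spot=.034,ring_gauge=.016,ring_stand=.01,weight_block=.024,anvil_block=.026)
def measure(n,fn=None,hover=0):
    d,C=wristcam(); s=r.state()
    if fn: save(d,fn)
    mk=[m for m in optics.mark_of("wrist",n)][:2]; ms=optics.masks_of("wrist",n)[:1]
    print("t",round(s["time_s"],2),"tcp",s["tool_pos"].round(4),s["eef_rot"].round(2),"j",s["joints"].round())
    for m in mk: print(" mark",np.round(m["xyz"],4),round(m["p"],2))
    for m in ms:
        c=max(cv2.findContours(m["pixels"].astype(np.uint8),0,1)[0],key=cv2.contourArea)
        W=np.array([ray(d,C,u,v,ZT[n])[:2] for u,v in c[:,0]]); h=cv2.convexHull((W*1000).astype(np.float32))
        (x,y),(a,b),t=cv2.minAreaRect(h); e=cv2.minEnclosingCircle(h); print(" mask",round(m["p"],2),"rect",np.round([x,y,a,b,t],1),"circ",np.round([*e[0],e[1]],1))
    return d,C
def go(tx,ty,tz=None):
    s=r.state(); p=s["tool_pos"]; R=Ro.from_euler("xyz",s["eef_rot"],degrees=True).as_matrix()
    v=R.T@np.array([tx-p[0],ty-p[1],(tz if tz is not None else p[2])-p[2]]); print(" shift units",(v/.05).round(3))
E
python3 - <<'E'
from h import *
measure("weight_large","wl.png"); go(.329,-.298,.026)
E
```

```text
t 7.62 tcp [ 0.3307 -0.297   0.1611] [179.99   0.   166.02] j [ -48.   14.  113.    0.   53. -124.]
 mark [ 0.3284 -0.2974 -0.0011] 0.56
 mask 0.55 rect [ 325.7 -297.7   40.3   42.1   76. ] circ [ 325.9 -297.9   22.1]
 shift units [ 0.03  -0.031  2.702]
```

View pics/wl.png

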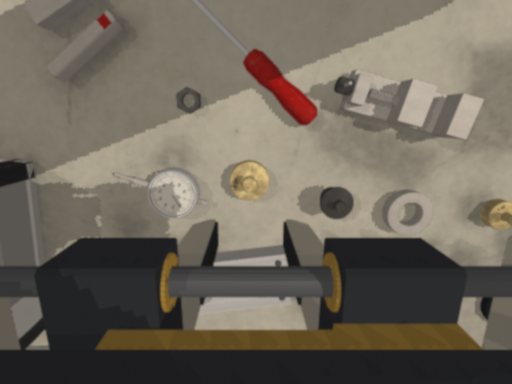

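The weight is at (250,180) under the open fingers. Averaging views from opposite yaws gives (0.328, -0.2975). I'll grasp it.

Emit:
carry_out(
  commands=[
    {"x":0.05,"y":-0.02,"z":0.68,"wx":0,"wy":0,"wz":0,"fingers":40},
    {"x":0,"y":0,"z":0.68,"wx":0,"wy":0,"wz":0,"fingers":40},
    {"x":0,"y":0,"z":0.68,"wx":0,"wy":0,"wz":0,"fingers":40},
    {"x":0,"y":0,"z":0.67,"wx":0,"wy":0,"wz":0,"fingers":40},
    {"x":0,"y":0,"z":0,"wx":0,"wy":0,"wz":0,"fingers":30},
    {"x":0,"y":0,"z":0,"wx":0,"wy":0,"wz":0,"fingers":10},
    {"x":0,"y":0,"z":0,"wx":0,"wy":0,"wz":0,"fingers":10},
    {"x":0,"y":0,"z":0,"wx":0,"wy":0,"wz":0,"fingers":10},
    {"x":0,"y":0,"z":0,"wx":0,"wy":0,"wz":0,"fingers":10},
  ],
)

```text
time_s: 8.85
tool_pos: [0.3283, -0.2985, 0.0268]
eef_rot: [-179.9, 0.1, 166.0]
ft_force: [1.1, 2.6, 8.6]
grip_width: 0.155
finger_force: 30.0
```

Emit:
carry_out(
  commands=[
    {"x":0,"y":0,"z":-0.4,"wx":0,"wy":0,"wz":0,"fingers":10},
    {"x":0,"y":0,"z":-0.6,"wx":0,"wy":0,"wz":0,"fingers":10},
    {"x":0,"y":0,"z":-0.6,"wx":0,"wy":0,"wz":0,"fingers":10},
    {"x":0,"y":0,"z":0,"wx":0,"wy":0,"wz":0,"fingers":10},
  ],
)

```text
time_s: 9.35
tool_pos: [0.3283, -0.2987, 0.1074]
eef_rot: [-179.9, 0.2, 166.0]
ft_force: [-0.0, -0.1, -1.9]
grip_width: 0.147
finger_force: 30.0
```

```bash
python3 - <<'E'
from h import *
print(r.state()["tool_pos"],r.state()["time_s"]); go(.5254,-.2097)
E
```

```text
[ 0.32828408 -0.29873245  0.10744665] 9.35
 shift units [-3.394  2.682  0.005]
```

Emit:
carry_out(
  commands=[
    {"x":-0.57,"y":0.45,"z":0,"wx":0,"wy":0,"wz":0,"fingers":10},
    {"x":-0.57,"y":0.45,"z":0,"wx":0,"wy":0,"wz":0,"fingers":10},
    {"x":-0.57,"y":0.45,"z":0,"wx":0,"wy":0,"wz":0,"fingers":10},
    {"x":-0.57,"y":0.45,"z":0,"wx":0,"wy":0,"wz":0,"fingers":10},
    {"x":-0.56,"y":0.44,"z":0,"wx":0,"wy":0,"wz":0,"fingers":10},
    {"x":-0.55,"y":0.44,"z":0,"wx":0,"wy":0,"wz":0,"fingers":10},
    {"x":0,"y":0,"z":0,"wx":0,"wy":0,"wz":0,"fingers":10},
    {"x":0,"y":0,"z":0,"wx":0,"wy":0,"wz":0,"fingers":10},
  ],
)

```text
time_s: 10.35
tool_pos: [0.5234, -0.2088, 0.1046]
eef_rot: [180.0, -0.1, 166.0]
ft_force: [-0.6, -0.6, -1.6]
grip_width: 0.152
finger_force: 30.0
```

```bash
python3 - <<'E'
from h import *
d,C=measure("weight_block","wl2.png")
for p in [(.5254,-.2097,.024),(.5398,-.1525,.024)]: print(np.round(proj(d,C,np.array(p))))
go(.5254,-.2097,.042)
E
```

```text
t 10.4 tcp [ 0.5234 -0.209   0.1049] [ 1.7999e+02 -9.0000e-02  1.6597e+02] j [ -27.   30.   98.   -0.   52. -102.]
 mark [ 0.5347 -0.1828  0.0013] 0.7
[251. 202.]
[317. 202.]
 shift units [-0.037  0.     1.267]
```

View pics/wl2.png

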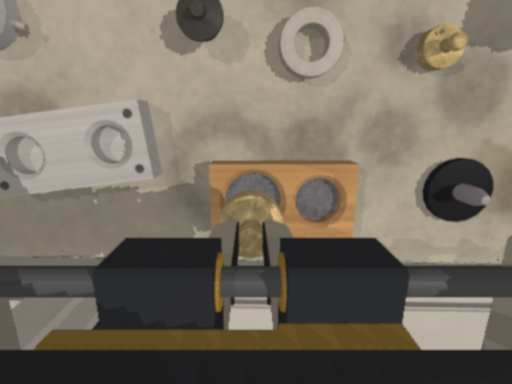

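The block's large recess is directly below: predicted column 251, seen at about 253. The row is within 3 px. Now I'll lower and release.

Emit:
carry_out(
  commands=[
    {"x":-0.01,"y":0.02,"z":0.5,"wx":0,"wy":0,"wz":0,"fingers":10},
    {"x":0,"y":0,"z":0.3,"wx":0,"wy":0,"wz":0,"fingers":10},
    {"x":0,"y":0,"z":0.3,"wx":0,"wy":0,"wz":0,"fingers":10},
    {"x":0,"y":0,"z":0.18,"wx":0,"wy":0,"wz":0,"fingers":10},
    {"x":0,"y":0,"z":0,"wx":0,"wy":0,"wz":0,"fingers":10},
  ],
)

```text
time_s: 11.12
tool_pos: [0.525, -0.208, 0.0411]
eef_rot: [180.0, -0.1, 166.0]
ft_force: [-0.3, 0.2, -1.0]
grip_width: 0.148
finger_force: 30.0
```

Emit:
carry_out(
  commands=[
    {"x":0,"y":0,"z":0.05,"wx":0,"wy":0,"wz":0,"fingers":10},
    {"x":0,"y":0,"z":0,"wx":0,"wy":0,"wz":0,"fingers":26},
    {"x":0,"y":0,"z":0,"wx":0,"wy":0,"wz":0,"fingers":26},
    {"x":0,"y":0,"z":0,"wx":0,"wy":0,"wz":0,"fingers":26},
    {"x":0,"y":0,"z":-0.4,"wx":0,"wy":0,"wz":0,"fingers":26},
    {"x":0,"y":0,"z":-0.8,"wx":0,"wy":0,"wz":0,"fingers":36},
    {"x":0,"y":0,"z":-0.8,"wx":0,"wy":0,"wz":0,"fingers":36},
  ],
)

```text
time_s: 12.0
tool_pos: [0.5251, -0.208, 0.1403]
eef_rot: [180.0, -0.0, 166.0]
ft_force: [0.5, -0.8, 0.0]
grip_width: 0.381
finger_force: 0.0
```

Emit:
carry_out(
  commands=[
    {"x":0.52,"y":0.62,"z":0,"wx":0,"wy":0,"wz":0,"fingers":36},
    {"x":0.52,"y":0.62,"z":0,"wx":0,"wy":0,"wz":0,"fingers":36},
    {"x":0.52,"y":0.62,"z":0,"wx":0,"wy":0,"wz":0,"fingers":36},
    {"x":0.51,"y":0.62,"z":0,"wx":0,"wy":0,"wz":0,"fingers":36},
    {"x":0.5,"y":0.62,"z":0,"wx":0,"wy":0,"wz":0,"fingers":36},
    {"x":0,"y":0,"z":0,"wx":0,"wy":0,"wz":0,"fingers":36},
    {"x":0,"y":0,"z":0,"wx":0,"wy":0,"wz":0,"fingers":36},
  ],
)

```text
time_s: 12.88
tool_pos: [0.4386, -0.0269, 0.1394]
eef_rot: [-180.0, 0.1, 166.0]
ft_force: [0.7, 0.1, 0.4]
grip_width: 0.388
finger_force: 0.0
```

```bash
python3 - <<'E'
from h import *
d,C=measure("weight_small","ws.png")
for n in ["anvil_vee","weight_large"]: print(n,[(np.round(m["xyz"],4),round(m["p"],2)) for m in optics.mark_of("wrist",n)])
go(.438,-.0265,.022)
E
```

```text
t 12.93 tcp [ 0.4386 -0.0272  0.1393] [-1.8000e+02  4.0000e-02  1.6597e+02] j [-10.  15. 115.  -0.  50. -86.]
 mark [ 0.4412 -0.0232  0.0038] 0.63
anvil_vee [(array([4.297e-01, 5.330e-02, 1.000e-04]), 0.71)]
weight_large [(array([ 0.3741, -0.2104,  0.0013]), 0.73)]
 shift units [0.008 0.011 2.341]
```

View pics/ws.png

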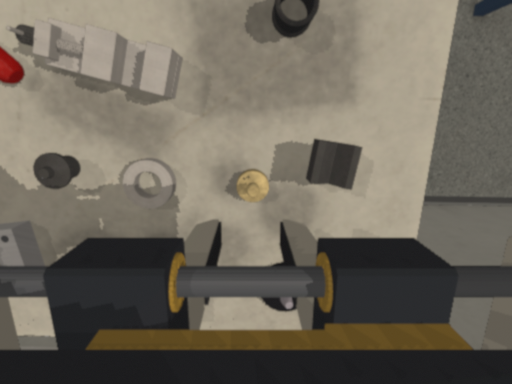

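The small weight is at (253,186), centred between the fingers. The vee anvil is at (334,163), slightly rotated. Now I'll grasp the small weight.

Emit:
carry_out(
  commands=[
    {"x":0,"y":0,"z":0.59,"wx":0,"wy":0,"wz":0,"fingers":36},
    {"x":0,"y":0,"z":0.59,"wx":0,"wy":0,"wz":0,"fingers":36},
    {"x":0,"y":0,"z":0.58,"wx":0,"wy":0,"wz":0,"fingers":36},
    {"x":0,"y":0,"z":0.57,"wx":0,"wy":0,"wz":0,"fingers":36},
    {"x":0,"y":0,"z":0,"wx":0,"wy":0,"wz":0,"fingers":30},
    {"x":0,"y":0,"z":0,"wx":0,"wy":0,"wz":0,"fingers":6},
    {"x":0,"y":0,"z":0,"wx":0,"wy":0,"wz":0,"fingers":6},
    {"x":0,"y":0,"z":0,"wx":0,"wy":0,"wz":0,"fingers":6},
    {"x":0,"y":0,"z":0,"wx":0,"wy":0,"wz":0,"fingers":6},
  ],
)

```text
time_s: 14.25
tool_pos: [0.4387, -0.0266, 0.0233]
eef_rot: [180.0, 0.1, 166.0]
ft_force: [-0.4, 0.9, 6.5]
grip_width: 0.114
finger_force: 30.0
```

Emit:
carry_out(
  commands=[
    {"x":0,"y":0,"z":-0.4,"wx":0,"wy":0,"wz":0,"fingers":6},
    {"x":0,"y":0,"z":-0.7,"wx":0,"wy":0,"wz":0,"fingers":6},
    {"x":0,"y":0,"z":-0.7,"wx":0,"wy":0,"wz":0,"fingers":6},
    {"x":0,"y":0,"z":0,"wx":0,"wy":0,"wz":0,"fingers":6},
  ],
)

```text
time_s: 14.75
tool_pos: [0.4392, -0.0267, 0.1145]
eef_rot: [180.0, 0.2, 166.0]
ft_force: [0.2, -0.1, -1.3]
grip_width: 0.118
finger_force: 30.0
```

```bash
python3 - <<'E'
from h import *
go(.539,-.152)
E
```

```text
shift units [-2.544 -1.948  0.01 ]
```

Emit:
carry_out(
  commands=[
    {"x":-0.51,"y":-0.39,"z":0,"wx":0,"wy":0,"wz":0,"fingers":6},
    {"x":-0.51,"y":-0.39,"z":0,"wx":0,"wy":0,"wz":0,"fingers":6},
    {"x":-0.51,"y":-0.39,"z":0,"wx":0,"wy":0,"wz":0,"fingers":6},
    {"x":-0.51,"y":-0.39,"z":0,"wx":0,"wy":0,"wz":0,"fingers":6},
    {"x":-0.5,"y":-0.39,"z":0,"wx":0,"wy":0,"wz":0,"fingers":6},
    {"x":0,"y":0,"z":0,"wx":0,"wy":0,"wz":0,"fingers":6},
    {"x":0,"y":0,"z":0.6,"wx":0,"wy":0,"wz":0,"fingers":6},
    {"x":0,"y":0,"z":0.4,"wx":0,"wy":0,"wz":0,"fingers":6},
    {"x":0,"y":0,"z":0.3,"wx":0,"wy":0,"wz":0,"fingers":6},
    {"x":0,"y":0,"z":0.22,"wx":0,"wy":0,"wz":0,"fingers":6},
    {"x":0,"y":0,"z":0,"wx":0,"wy":0,"wz":0,"fingers":6},
  ],
)

```text
time_s: 16.12
tool_pos: [0.5374, -0.1516, 0.0362]
eef_rot: [180.0, -0.0, 166.0]
ft_force: [-0.5, -0.3, -1.8]
grip_width: 0.114
finger_force: 30.0
```

Emit:
carry_out(
  commands=[
    {"x":0,"y":0,"z":0.02,"wx":0,"wy":0,"wz":0,"fingers":6},
    {"x":0,"y":0,"z":0,"wx":0,"wy":0,"wz":0,"fingers":22},
    {"x":0,"y":0,"z":0,"wx":0,"wy":0,"wz":0,"fingers":22},
    {"x":0,"y":0,"z":0,"wx":0,"wy":0,"wz":0,"fingers":22},
    {"x":0,"y":0,"z":-0.4,"wx":0,"wy":0,"wz":0,"fingers":22},
    {"x":0,"y":0,"z":-1,"wx":0,"wy":0,"wz":0,"fingers":60},
    {"x":0,"y":0,"z":-1,"wx":0,"wy":0,"wz":0,"fingers":60},
  ],
)

```text
time_s: 17.0
tool_pos: [0.5374, -0.1518, 0.157]
eef_rot: [180.0, -0.0, 166.0]
ft_force: [-0.1, 1.1, -0.3]
grip_width: 0.402
finger_force: 0.0
```

Emit:
carry_out(
  commands=[
    {"x":0.61,"y":0.68,"z":0,"wx":0,"wy":0,"wz":0,"fingers":60},
    {"x":0.61,"y":0.68,"z":0,"wx":0,"wy":0,"wz":0,"fingers":60},
    {"x":0.61,"y":0.68,"z":0,"wx":0,"wy":0,"wz":0,"fingers":60},
    {"x":0.61,"y":0.69,"z":0,"wx":0,"wy":0,"wz":0,"fingers":60},
    {"x":0.61,"y":0.69,"z":0,"wx":0,"wy":0,"wz":0,"fingers":60},
    {"x":0,"y":0,"z":0,"wx":0,"wy":0,"wz":1,"fingers":60},
    {"x":0,"y":0,"z":0,"wx":0,"wy":0,"wz":0,"fingers":60},
    {"x":0,"y":0,"z":0,"wx":0,"wy":0,"wz":0,"fingers":60},
  ],
)

```text
time_s: 18.0
tool_pos: [0.4313, 0.0506, 0.1557]
eef_rot: [180.0, 0.0, 156.2]
ft_force: [-0.3, -0.1, -0.2]
grip_width: 0.643
finger_force: 0.0
```

```bash
python3 - <<'E'
from h import *
d,C=measure("anvil_vee","av.png"); print(d["cx"],d["cy"])
print([(np.round(m["xyz"],4),round(m["p"],2)) for m in optics.mark_of("wrist","weight_small")],[(np.round(m["xyz"],4),round(m["p"],2)) for m in optics.mark_of("wrist","ring_stand")])
go(.430,.0525,.026)
E
```

```text
t 18.05 tcp [0.4313 0.0506 0.1556] [-180.      0.    156.12] j [  1.  13. 115.  -0.  52. -66.]
 mark [ 0.4305  0.0523 -0.001 ] 0.9
 mask 0.9 rect [427.8  55.3  41.   44.9  67.4] circ [427.8  55.3  28.3]
250.2562523458121 192.05953385017744
[] []
 shift units [0.036 0.024 2.592]
```

View pics/av.png

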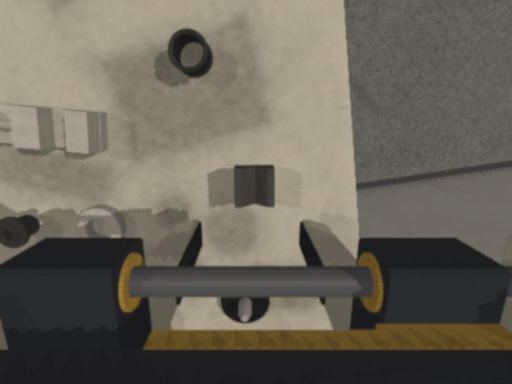

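The vee is square to the fingers at (254,185), so I'll grasp it.

Emit:
carry_out(
  commands=[
    {"x":0.03,"y":0.03,"z":0.65,"wx":0,"wy":0,"wz":0,"fingers":60},
    {"x":0,"y":0,"z":0.65,"wx":0,"wy":0,"wz":0,"fingers":60},
    {"x":0,"y":0,"z":0.65,"wx":0,"wy":0,"wz":0,"fingers":60},
    {"x":0,"y":0,"z":0.63,"wx":0,"wy":0,"wz":0,"fingers":60},
    {"x":0,"y":0,"z":0,"wx":0,"wy":0,"wz":0,"fingers":50},
    {"x":0,"y":0,"z":0,"wx":0,"wy":0,"wz":0,"fingers":34},
    {"x":0,"y":0,"z":0,"wx":0,"wy":0,"wz":0,"fingers":34},
    {"x":0,"y":0,"z":0,"wx":0,"wy":0,"wz":0,"fingers":34},
    {"x":0,"y":0,"z":0,"wx":0,"wy":0,"wz":0,"fingers":34},
  ],
)

```text
time_s: 19.38
tool_pos: [0.4313, 0.0529, 0.0277]
eef_rot: [179.9, 0.1, 156.0]
ft_force: [0.7, 0.6, 7.5]
grip_width: 0.424
finger_force: 30.0
```

Emit:
carry_out(
  commands=[
    {"x":0,"y":0,"z":-0.4,"wx":0,"wy":0,"wz":0,"fingers":34},
    {"x":0,"y":0,"z":-0.8,"wx":0,"wy":0,"wz":0,"fingers":34},
    {"x":0,"y":0,"z":-0.8,"wx":0,"wy":0,"wz":0,"fingers":34},
    {"x":0,"y":0,"z":0,"wx":0,"wy":0,"wz":-1,"fingers":34},
    {"x":0,"y":0,"z":0,"wx":0,"wy":0,"wz":0,"fingers":34},
    {"x":0,"y":0,"z":0,"wx":0,"wy":0,"wz":0,"fingers":34},
  ],
)

```text
time_s: 20.12
tool_pos: [0.4299, 0.0529, 0.1263]
eef_rot: [-180.0, -0.1, 165.8]
ft_force: [-0.1, 0.6, -3.7]
grip_width: 0.425
finger_force: 29.9
```

```bash
python3 - <<'E'
from h import *
print(r.state()["eef_rot"]); go(.4385,-.390)
E
```

```text
[-1.79984323e+02 -5.68267167e-02  1.65788656e+02]
 shift units [-2.341 -8.545  0.   ]
```

Emit:
carry_out(
  commands=[
    {"x":-0.24,"y":-0.86,"z":0,"wx":0,"wy":0,"wz":0,"fingers":34},
    {"x":-0.24,"y":-0.86,"z":0,"wx":0,"wy":0,"wz":0,"fingers":34},
    {"x":-0.24,"y":-0.86,"z":0,"wx":0,"wy":0,"wz":0,"fingers":34},
    {"x":-0.24,"y":-0.86,"z":0,"wx":0,"wy":0,"wz":0,"fingers":34},
    {"x":-0.23,"y":-0.85,"z":0,"wx":0,"wy":0,"wz":0,"fingers":34},
    {"x":-0.23,"y":-0.85,"z":0,"wx":0,"wy":0,"wz":0,"fingers":34},
    {"x":-0.23,"y":-0.85,"z":0,"wx":0,"wy":0,"wz":0,"fingers":34},
    {"x":-0.23,"y":-0.85,"z":0,"wx":0,"wy":0,"wz":0,"fingers":34},
    {"x":-0.23,"y":-0.85,"z":0,"wx":0,"wy":0,"wz":0,"fingers":34},
    {"x":-0.23,"y":-0.85,"z":0,"wx":0,"wy":0,"wz":0,"fingers":34},
    {"x":0,"y":0,"z":0,"wx":0,"wy":0,"wz":0,"fingers":34},
    {"x":0,"y":0,"z":0,"wx":0,"wy":0,"wz":0,"fingers":34},
  ],
)

```text
time_s: 21.62
tool_pos: [0.4401, -0.389, 0.1258]
eef_rot: [179.9, -0.1, 165.9]
ft_force: [-0.9, 1.1, -2.9]
grip_width: 0.426
finger_force: 29.9
```

```bash
python3 - <<'E'
from h import *
d,C=measure("anvil_block","ab.png")
for p in [(.4385,-.390,.026),(.447,-.315,.026)]: print(np.round(proj(d,C,np.array(p)),1))
go(.4385,-.390,.036)
E
```

```text
t 21.68 tcp [ 0.4403 -0.3887  0.1261] [ 1.7994e+02 -7.0000e-02  1.6594e+02] j [ -46.   30.   94.    0.   56. -122.]
 mark [ 0.4442 -0.3553 -0.0006] 0.81
 mark [ 0.5353 -0.1838 -0.0008] 0.69
 mask 0.56 rect [ 441.2 -351.7  140.3   69.6   82.9] circ [ 442.6 -351.7   76.8]
[249.5 192.5]
[328.6 182.2]
 shift units [ 0.032 -0.035  1.809]
```

View pics/ab.png

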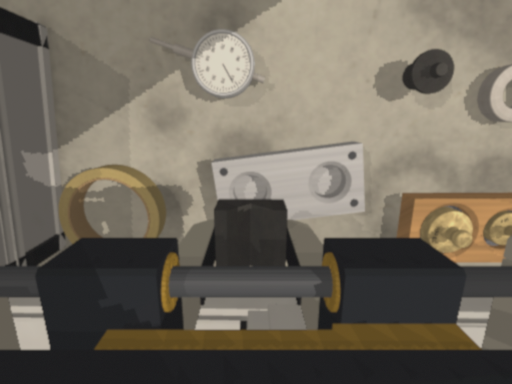

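The second bore is at (329,181) and was predicted at (328.6,182), so the block pose is right. Both weights sit in the wooden block at right. Lowering the vee.

Emit:
carry_out(
  commands=[
    {"x":0.03,"y":-0.03,"z":0.6,"wx":0,"wy":0,"wz":0,"fingers":34},
    {"x":0,"y":0,"z":0.5,"wx":0,"wy":0,"wz":0,"fingers":34},
    {"x":0,"y":0,"z":0.25,"wx":0,"wy":0,"wz":0,"fingers":34},
    {"x":0,"y":0,"z":0.25,"wx":0,"wy":0,"wz":0,"fingers":34},
    {"x":0,"y":0,"z":0.18,"wx":0,"wy":0,"wz":0,"fingers":34},
    {"x":0,"y":0,"z":0,"wx":0,"wy":0,"wz":0,"fingers":34},
  ],
)

```text
time_s: 22.52
tool_pos: [0.4386, -0.3906, 0.0373]
eef_rot: [180.0, -0.0, 166.0]
ft_force: [-0.3, -0.3, -1.8]
grip_width: 0.426
finger_force: 29.9
```

Emit:
carry_out(
  commands=[
    {"x":0,"y":0,"z":0.04,"wx":0,"wy":0,"wz":0,"fingers":34},
    {"x":0,"y":0,"z":0,"wx":0,"wy":0,"wz":0,"fingers":52},
    {"x":0,"y":0,"z":0,"wx":0,"wy":0,"wz":0,"fingers":52},
    {"x":0,"y":0,"z":0,"wx":0,"wy":0,"wz":0,"fingers":52},
    {"x":0,"y":0,"z":-0.4,"wx":0,"wy":0,"wz":0,"fingers":52},
    {"x":0,"y":0,"z":-0.9,"wx":0,"wy":0,"wz":0,"fingers":52},
    {"x":0,"y":0,"z":-0.9,"wx":0,"wy":0,"wz":0,"fingers":52},
  ],
)

```text
time_s: 23.4
tool_pos: [0.4387, -0.3908, 0.1483]
eef_rot: [-180.0, 0.0, 166.0]
ft_force: [0.4, -0.3, -0.6]
grip_width: 0.561
finger_force: 0.0
```

Emit:
carry_out(
  commands=[
    {"x":0.42,"y":0.62,"z":0,"wx":0,"wy":0,"wz":0,"fingers":56},
    {"x":0.42,"y":0.62,"z":0,"wx":0,"wy":0,"wz":0,"fingers":56},
    {"x":0.42,"y":0.62,"z":0,"wx":0,"wy":0,"wz":0,"fingers":56},
    {"x":0.42,"y":0.63,"z":0,"wx":0,"wy":0,"wz":0,"fingers":56},
    {"x":0.43,"y":0.63,"z":0,"wx":0,"wy":0,"wz":0,"fingers":56},
    {"x":0,"y":0,"z":0,"wx":0,"wy":0,"wz":0,"fingers":56},
    {"x":0,"y":0,"z":0,"wx":0,"wy":0,"wz":0,"fingers":56},
  ],
)

```text
time_s: 24.28
tool_pos: [0.3748, -0.2147, 0.1466]
eef_rot: [-179.9, 0.1, 166.0]
ft_force: [0.2, -0.3, 0.8]
grip_width: 0.602
finger_force: 0.0
```

```bash
python3 - <<'E'
from h import *
d,C=measure("anvil_spot","sp.png"); print([round(m["p"],2) for m in optics.masks_of("wrist","anvil_spot")],np.round(proj(d,C,np.array([.374,-.2135,.034]))))
for n in ["anvil_vee","ring_gauge"]: print(n,[(np.round(m["xyz"],4),round(m["p"],2)) for m in optics.mark_of("wrist",n)])
go(.374,-.2135,.022)
E
```

```text
t 24.32 tcp [ 0.3748 -0.2148  0.1464] [-1.7996e+02  9.0000e-02  1.6598e+02] j [ -36.   14.  115.   -0.   51. -112.]
 mark [ 3.725e-01 -2.113e-01 -3.000e-04] 0.76
 mask 0.92 rect [ 371.2 -210.8   33.6   34.9   31.3] circ [ 371.4 -210.1   18.1]
[0.92, 0.16] [252. 189.]
anvil_vee []
ring_gauge [(array([ 0.4136, -0.1304,  0.0012]), 0.57)]
 shift units [0.007 0.015 2.471]
```

View pics/sp.png

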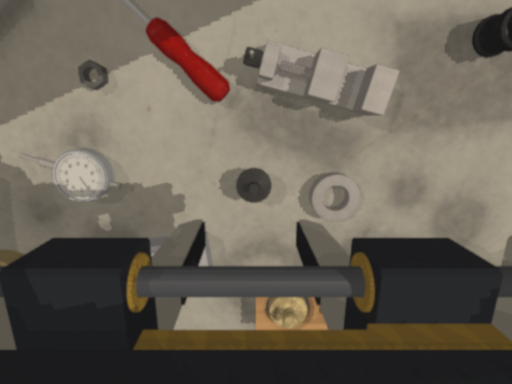

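The spot anvil is at (254,185) and the ring at (336,197). Grasping the spot anvil.

Emit:
carry_out(
  commands=[
    {"x":0.06,"y":0.05,"z":0.65,"wx":0,"wy":0,"wz":0,"fingers":56},
    {"x":0,"y":0,"z":0.65,"wx":0,"wy":0,"wz":0,"fingers":56},
    {"x":0,"y":0,"z":0.65,"wx":0,"wy":0,"wz":0,"fingers":56},
    {"x":0,"y":0,"z":0.55,"wx":0,"wy":0,"wz":0,"fingers":56},
    {"x":0,"y":0,"z":0,"wx":0,"wy":0,"wz":0,"fingers":46},
    {"x":0,"y":0,"z":0,"wx":0,"wy":0,"wz":0,"fingers":30},
    {"x":0,"y":0,"z":0,"wx":0,"wy":0,"wz":0,"fingers":30},
    {"x":0,"y":0,"z":0,"wx":0,"wy":0,"wz":0,"fingers":30},
    {"x":0,"y":0,"z":0,"wx":0,"wy":0,"wz":0,"fingers":30},
  ],
)

```text
time_s: 25.7
tool_pos: [0.3724, -0.2112, 0.0215]
eef_rot: [-180.0, 0.1, 166.0]
ft_force: [1.0, 0.4, 7.8]
grip_width: 0.355
finger_force: 30.0
```

Emit:
carry_out(
  commands=[
    {"x":0,"y":0,"z":-0.4,"wx":0,"wy":0,"wz":0,"fingers":30},
    {"x":0,"y":0,"z":-0.8,"wx":0,"wy":0,"wz":0,"fingers":30},
    {"x":0,"y":0,"z":-0.8,"wx":0,"wy":0,"wz":0,"fingers":30},
    {"x":0,"y":0,"z":0,"wx":0,"wy":0,"wz":0,"fingers":30},
    {"x":0,"y":0,"z":0,"wx":0,"wy":0,"wz":0,"fingers":30},
  ],
)

```text
time_s: 26.32
tool_pos: [0.3715, -0.2105, 0.1202]
eef_rot: [180.0, -0.0, 166.0]
ft_force: [0.2, 0.1, -1.9]
grip_width: 0.35
finger_force: 30.0
```

```bash
python3 - <<'E'
from h import *
print(r.state()["tool_pos"]); go(.4475,-.3145)
E
```

```text
[ 0.37145364 -0.21050889  0.12018743]
 shift units [-1.979e+00 -1.650e+00 -1.000e-03]
```

Emit:
carry_out(
  commands=[
    {"x":-0.5,"y":-0.41,"z":0,"wx":0,"wy":0,"wz":0,"fingers":30},
    {"x":-0.5,"y":-0.41,"z":0,"wx":0,"wy":0,"wz":0,"fingers":30},
    {"x":-0.49,"y":-0.41,"z":0,"wx":0,"wy":0,"wz":0,"fingers":30},
    {"x":-0.49,"y":-0.42,"z":0,"wx":0,"wy":0,"wz":0,"fingers":30},
    {"x":0,"y":0,"z":0,"wx":0,"wy":0,"wz":0,"fingers":30},
    {"x":0,"y":0,"z":0.6,"wx":0,"wy":0,"wz":0,"fingers":30},
    {"x":0,"y":0,"z":0.5,"wx":0,"wy":0,"wz":0,"fingers":30},
    {"x":0,"y":0,"z":0.25,"wx":0,"wy":0,"wz":0,"fingers":30},
    {"x":0,"y":0,"z":0.25,"wx":0,"wy":0,"wz":0,"fingers":30},
    {"x":0,"y":0,"z":0.16,"wx":0,"wy":0,"wz":0,"fingers":30},
    {"x":0,"y":0,"z":0,"wx":0,"wy":0,"wz":0,"fingers":30},
  ],
)

```text
time_s: 27.7
tool_pos: [0.4478, -0.3147, 0.0324]
eef_rot: [180.0, -0.0, 166.0]
ft_force: [0.0, 0.7, -1.0]
grip_width: 0.353
finger_force: 30.0
```

Emit:
carry_out(
  commands=[
    {"x":0,"y":0,"z":0.05,"wx":0,"wy":0,"wz":0,"fingers":30},
    {"x":0,"y":0,"z":0,"wx":0,"wy":0,"wz":0,"fingers":48},
    {"x":0,"y":0,"z":0,"wx":0,"wy":0,"wz":0,"fingers":48},
    {"x":0,"y":0,"z":0,"wx":0,"wy":0,"wz":0,"fingers":48},
    {"x":0,"y":0,"z":-0.4,"wx":0,"wy":0,"wz":0,"fingers":48},
    {"x":0,"y":0,"z":-0.9,"wx":0,"wy":0,"wz":0,"fingers":48},
    {"x":0,"y":0,"z":-0.9,"wx":0,"wy":0,"wz":0,"fingers":70},
  ],
)

```text
time_s: 28.58
tool_pos: [0.4477, -0.3146, 0.1414]
eef_rot: [180.0, -0.0, 166.0]
ft_force: [0.4, -0.3, -1.3]
grip_width: 0.58
finger_force: 0.0
```

Emit:
carry_out(
  commands=[
    {"x":0.32,"y":0.68,"z":0,"wx":0,"wy":0,"wz":0,"fingers":72},
    {"x":0.32,"y":0.68,"z":0,"wx":0,"wy":0,"wz":0,"fingers":72},
    {"x":0.32,"y":0.68,"z":0,"wx":0,"wy":0,"wz":0,"fingers":72},
    {"x":0.32,"y":0.68,"z":0,"wx":0,"wy":0,"wz":0,"fingers":72},
    {"x":0.31,"y":0.68,"z":0,"wx":0,"wy":0,"wz":0,"fingers":72},
    {"x":0,"y":0,"z":0,"wx":0,"wy":0,"wz":0,"fingers":72},
    {"x":0,"y":0,"z":0,"wx":0,"wy":0,"wz":0,"fingers":72},
  ],
)

```text
time_s: 29.45
tool_pos: [0.4123, -0.131, 0.1404]
eef_rot: [-180.0, 0.0, 166.0]
ft_force: [1.0, 0.6, 0.1]
grip_width: 0.774
finger_force: 0.0
```

```bash
python3 - <<'E'
from h import *
d,C=measure("ring_gauge")
go(.412,-.1305,.005)
E
```

```text
t 29.5 tcp [ 0.4123 -0.1313  0.1403] [-1.7999e+02  4.0000e-02  1.6597e+02] j [ -24.   14.  116.   -0.   50. -100.]
 mark [ 0.4115 -0.1291  0.0012] 0.59
 mask 0.72 rect [ 409.3 -129.8   50.9   50.9   76. ] circ [ 409.  -129.5   26.7]
 shift units [0.006 0.016 2.703]
```

Emit:
carry_out(
  commands=[
    {"x":0.03,"y":0.02,"z":0.7,"wx":0,"wy":0,"wz":0,"fingers":72},
    {"x":0,"y":0,"z":0.7,"wx":0,"wy":0,"wz":0,"fingers":72},
    {"x":0,"y":0,"z":0.7,"wx":0,"wy":0,"wz":0,"fingers":72},
    {"x":0,"y":0,"z":0.4,"wx":0,"wy":0,"wz":0,"fingers":72},
    {"x":0,"y":0,"z":0.2,"wx":0,"wy":0,"wz":0,"fingers":72},
    {"x":0,"y":0,"z":0,"wx":0,"wy":0,"wz":0,"fingers":60},
    {"x":0,"y":0,"z":0,"wx":0,"wy":0,"wz":0,"fingers":46},
    {"x":0,"y":0,"z":0,"wx":0,"wy":0,"wz":0,"fingers":46},
    {"x":0,"y":0,"z":0,"wx":0,"wy":0,"wz":0,"fingers":46},
    {"x":0,"y":0,"z":0,"wx":0,"wy":0,"wz":0,"fingers":46},
  ],
)

```text
time_s: 30.85
tool_pos: [0.4112, -0.1295, 0.0058]
eef_rot: [-180.0, 0.1, 166.0]
ft_force: [-0.3, -0.4, 6.9]
grip_width: 0.55
finger_force: 30.0
```

Emit:
carry_out(
  commands=[
    {"x":0,"y":0,"z":-0.4,"wx":0,"wy":0,"wz":0,"fingers":46},
    {"x":0,"y":0,"z":-0.8,"wx":0,"wy":0,"wz":0,"fingers":46},
    {"x":0,"y":0,"z":-0.8,"wx":0,"wy":0,"wz":0,"fingers":46},
    {"x":0,"y":0,"z":0,"wx":0,"wy":0,"wz":0,"fingers":46},
    {"x":0,"y":0,"z":0,"wx":0,"wy":0,"wz":0,"fingers":46},
  ],
)

```text
time_s: 31.48
tool_pos: [0.4102, -0.129, 0.1044]
eef_rot: [180.0, -0.0, 166.0]
ft_force: [0.3, 0.4, -2.1]
grip_width: 0.545
finger_force: 30.0
```

```bash
python3 - <<'E'
from h import *
print(r.state()["tool_pos"]); go(.566,-.018)
d,C=measure("ring_stand")
E
```

```text
[ 0.4101527  -0.1290046   0.10442112]
 shift units [-2.487e+00  2.908e+00 -2.000e-03]
t 31.52 tcp [ 0.4099 -0.1289  0.104 ] [ 1.7998e+02 -1.1000e-01  1.6599e+02] j [ -24.   18.  118.    0.   45. -100.]
```

Emit:
carry_out(
  commands=[
    {"x":-0.62,"y":0.38,"z":0,"wx":0,"wy":0,"wz":0,"fingers":46},
    {"x":-0.62,"y":0.38,"z":0,"wx":0,"wy":0,"wz":0,"fingers":46},
    {"x":-0.62,"y":0.37,"z":0,"wx":0,"wy":0,"wz":0,"fingers":46},
    {"x":-0.62,"y":0.37,"z":0,"wx":0,"wy":0,"wz":0,"fingers":46},
    {"x":0,"y":0,"z":0,"wx":0,"wy":0,"wz":0,"fingers":46},
    {"x":0,"y":0,"z":0,"wx":0,"wy":0,"wz":0,"fingers":46},
  ],
)

```text
time_s: 32.38
tool_pos: [0.548, -0.0864, 0.104]
eef_rot: [-180.0, -0.1, 166.0]
ft_force: [0.2, -0.1, -2.1]
grip_width: 0.544
finger_force: 30.0
```

```bash
python3 - <<'E'
from h import *
d,C=measure("ring_stand","rs.png")
for z in (.01,.04): print(np.round(proj(d,C,np.array([.566,-.018,z])),1))
go(.566,-.018)
E
```

```text
t 32.42 tcp [ 0.548  -0.0866  0.1043] [-1.8000e+02 -1.1000e-01  1.6598e+02] j [-14.  29.  99.  -0.  52. -90.]
 mark [ 5.716e-01 -1.260e-02  4.000e-04] 0.97
 mask 0.85 rect [566.1 -17.9  63.1  59.4  51.8] circ [566.7 -18.7  31.9]
[326.6 196.4]
[335.8 205.7]
 shift units [-0.01  1.42 -0.  ]
```

View pics/rs.png

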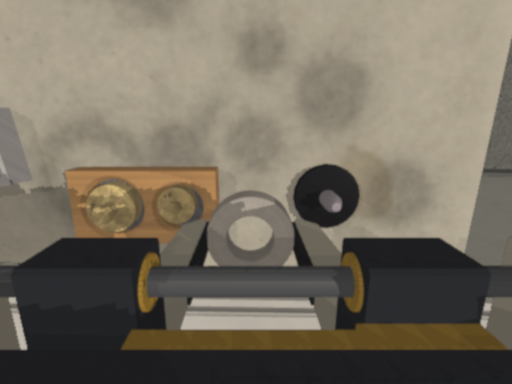

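The stand's foot is centred at (327,195), predicted (326.6,196.4), and the ring hangs level. Both weights are flat in their recesses. Placing the ring.

Emit:
carry_out(
  commands=[
    {"x":-0.01,"y":0.48,"z":0,"wx":0,"wy":0,"wz":0,"fingers":46},
    {"x":0,"y":0.47,"z":0,"wx":0,"wy":0,"wz":0,"fingers":46},
    {"x":0,"y":0.47,"z":0,"wx":0,"wy":0,"wz":0,"fingers":46},
    {"x":0,"y":0,"z":0,"wx":0,"wy":0,"wz":0,"fingers":46},
    {"x":0,"y":0,"z":0.6,"wx":0,"wy":0,"wz":0,"fingers":46},
    {"x":0,"y":0,"z":0.4,"wx":0,"wy":0,"wz":0,"fingers":46},
    {"x":0,"y":0,"z":0.3,"wx":0,"wy":0,"wz":0,"fingers":46},
    {"x":0,"y":0,"z":0.25,"wx":0,"wy":0,"wz":0,"fingers":46},
    {"x":0,"y":0,"z":0.17,"wx":0,"wy":0,"wz":0,"fingers":46},
    {"x":0,"y":0,"z":0,"wx":0,"wy":0,"wz":0,"fingers":46},
  ],
)

```text
time_s: 33.78
tool_pos: [0.5666, -0.0178, 0.0188]
eef_rot: [-180.0, -0.0, 166.0]
ft_force: [0.8, -0.3, -1.6]
grip_width: 0.545
finger_force: 30.0
```

Now I'll lower the last 3 mm, release, rise and back off to look at everything.

Emit:
carry_out(
  commands=[
    {"x":0,"y":0,"z":0.05,"wx":0,"wy":0,"wz":0,"fingers":46},
    {"x":0,"y":0,"z":0,"wx":0,"wy":0,"wz":0,"fingers":62},
    {"x":0,"y":0,"z":0,"wx":0,"wy":0,"wz":0,"fingers":66},
    {"x":0,"y":0,"z":0,"wx":0,"wy":0,"wz":0,"fingers":66},
    {"x":0,"y":0,"z":0,"wx":0,"wy":0,"wz":0,"fingers":66},
    {"x":0,"y":0,"z":-0.4,"wx":0,"wy":0,"wz":0,"fingers":66},
    {"x":0,"y":0,"z":-1,"wx":0,"wy":0,"wz":0,"fingers":66},
    {"x":0,"y":0,"z":-1,"wx":0,"wy":0,"wz":0,"fingers":66},
    {"x":0,"y":0,"z":-1,"wx":0,"wy":0,"wz":0,"fingers":66},
  ],
)

```text
time_s: 34.9
tool_pos: [0.5666, -0.0177, 0.1884]
eef_rot: [180.0, 0.0, 166.0]
ft_force: [0.5, -0.0, 0.6]
grip_width: 0.707
finger_force: 0.0
```

Emit:
carry_out(
  commands=[
    {"x":0.3,"y":-0.8,"z":-0.5,"wx":0,"wy":0,"wz":0,"fingers":66},
    {"x":0.3,"y":-0.8,"z":-0.5,"wx":0,"wy":0,"wz":0,"fingers":66},
    {"x":0.3,"y":-0.8,"z":-0.5,"wx":0,"wy":0,"wz":0,"fingers":66},
    {"x":0.3,"y":-0.8,"z":-0.3,"wx":0,"wy":0,"wz":0,"fingers":66},
    {"x":0.3,"y":-0.8,"z":0,"wx":0,"wy":0,"wz":0,"fingers":66},
    {"x":0,"y":0,"z":0,"wx":0,"wy":0,"wz":0,"fingers":66},
    {"x":0,"y":0,"z":0,"wx":0,"wy":0,"wz":0,"fingers":66},
  ],
)

```text
time_s: 35.78
tool_pos: [0.4458, -0.1933, 0.2766]
eef_rot: [180.0, 0.0, 166.0]
ft_force: [0.0, 0.6, -0.2]
grip_width: 0.709
finger_force: 0.0
```

```bash
python3 - <<'E'
from h import *
s=r.state(); print(s["time_s"],s["tool_pos"])
a,C=wristcam()
for n in N: print(n,[(np.round(m["xyz"],4),round(m["p"],2)) for m in optics.mark_of("wrist",n)[:2]])
b=snap("side")
for n in N: print(n,[(np.round(m["xyz"],4),round(m["p"],2)) for m in optics.mark_of("side",n)[:2]])
save(a,"end_w.png"); cv2.imwrite("pics/end_s.png",cv2.resize(b["frame"][120:270,130:370,::-1],None,fx=3.3,fy=3.3,interpolation=cv2.INTER_CUBIC))
E
```

```text
35.775 [ 0.4458042  -0.19331823  0.27663857]
weight_large [(array([ 0.5253, -0.2063,  0.014 ]), 0.59)]
weight_small [(array([ 0.5374, -0.1496,  0.0146]), 0.79)]
anvil_vee [(array([ 0.4367, -0.3929,  0.009 ]), 0.74)]
anvil_spot [(array([ 0.4503, -0.3129,  0.0111]), 0.83), (array([ 0.5364, -0.1818,  0.0014]), 0.5)]
ring_gauge [(array([ 0.5697, -0.0194,  0.0109]), 0.64)]
weight_block [(array([ 0.5354, -0.1828,  0.0011]), 0.59)]
anvil_block [(array([ 0.4458, -0.3546, -0.0025]), 0.81), (array([ 0.526 , -0.2029,  0.0166]), 0.33)]
ring_stand [(array([ 0.5688, -0.0128,  0.0019]), 0.82)]
dial_indicator [(array([ 0.5397, -0.1512,  0.0158]), 0.71), (array([ 0.3163, -0.396 ,  0.0033]), 0.65)]
weight_large [(array([ 0.5234, -0.2058,  0.0113]), 0.74)]
weight_small [(array([ 0.5407, -0.1513,  0.0122]), 0.6)]
anvil_vee [(array([ 0.4347, -0.3917,  0.0087]), 0.7)]
anvil_spot [(array([ 0.4481, -0.3181,  0.0081]), 0.69)]
ring_gauge [(array([ 0.5677, -0.0206,  0.0111]), 0.65)]
weight_block [(array([ 0.5311, -0.1799,  0.0006]), 0.8)]
anvil_block [(array([ 4.455e-01, -3.462e-01,  3.000e-04]), 0.81)]
ring_stand [(array([ 0.5678, -0.016 , -0.002 ]), 0.57)]
dial_indicator [(array([ 0.3106, -0.3915, -0.0014]), 0.58)]
```

View pics/end_w.png

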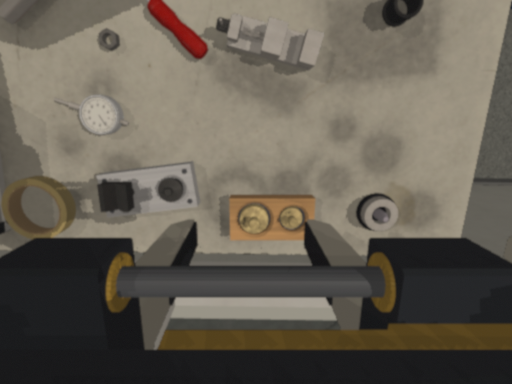

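View pics/end_s.png

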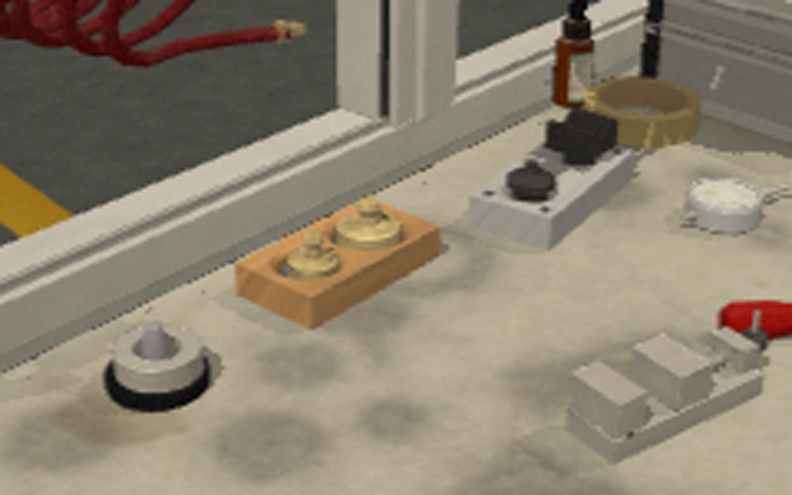

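Both pictures show every piece seated: weights at (254,219) and (291,218), anvils at (117,196) and (171,189), ring over the post at (380,213). The dial is unmoved and the arm is clear, so I'm handing in.

```bash
python3 -c "
from workcell import r
print(r.finish_job())"
```

```text
the job is handed in; nothing more can be done
None
```

All five pieces are seated and released, the dial indicator is where it was, and the job was handed in at about 37 s; no verdict came back, so this rests on the final pictures and position readings.

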